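Lever open a stuck lead-forming die with a pry bar over a fulcrum block

ROBOT

A 7-joint arm with a two-finger parallel gripper is mounted at the origin on a cart in front of the work surface, level with it; the furniture and walls round the work are solid. World frame = base frame: x ahead of the robot, y to its left, z up, the work surface at z = 0. Lengths are in m, angles in rad, forces in N, time in s.
With the tool pointing down it reaches from about 0.35 to 0.9 m from the base axis. Payload 8.1 kg.
Tool frame: the origin (TCP) lies between the finger pads; the fingertips stand 11 mm ahead of it and the grasp point (between the pads) lies 8 mm behind it; z points along the fingers, y is the line along which they close (so a half turn about z gives the same grasp; the last joint's range is limited). The gripper opens to 92 mm and grips with 3 to 60 N. Pads are 19 mm wide; open, the fingers measure 130 mm over their backs; the gripper's body (75 mm by 190 mm) begins 47 mm behind the grasp point.
Start: joints at [-1.206, 0.434, 0.025, 1.573, -0.012, 1.134, -0.075], TCP at [0.282, 0.558, 0.238] pointing down, gripper open.
Joint ranges: [-2.62, 2.62], [-0.44, 2.09], [-1.27, 1.32], [0.08, 2.57], [-1.32, 4.46], [0.12, 2], [-2.74, 2.74]. Speed limits (rad/s): [2.22, 2.22, 3.01, 3.01, 3.14, 3.14, 3.14].

INTERFACE

Orientations are given as a rotation vector (axis times angle).
In Python, from cell import observe, get_image, camera_params, sign_off gives the robot as it stands.
- The arm moves only by the shell command python3 -m pendant 'ROWS' [FORCE]. ROWS is JSON, one flat list of numbers, 7 for each row, row after row: the shift along the tool's x, y, z in m, then the turn, a rotation vector about the tool's x, y, z in rad, then the finger opening in m, from 0 to 0.0918. In form: [dx, dy, dz, rx, ry, rz, jaw, dx, dy, dz, rx, ry, rz, jaw, ...]. A call has 1 to 10 rows; each row shifts and turns the commanded pose from where the row before left it, along the tool's axes as they then stand; what a row does not reach is not made up. A row lasts 1/8 s, in which the tool goes at most 62.5 mm and 10.7 degrees, less where a joint would pass 70% of its speed; a pose out of reach is approached as far as the arm can. A call is refused whole if a number of a shift passes 0.0625 or a number of a turn 0.188, either way. A call with a gripper value outside its range is refused whole. The fingers move at their own pace and stop on an object; FORCE is the grip in N (left out, the last holds). Time passes only in rows, so rows that do not move let the fingers close. It gives the time, the measured TCP pose, the force, the opening and the grip force at its end, in the units of the state.
- observe(): the state, without advancing time (a new reading comes with each control period).
- get_image(name): name is "scene" or "top" or "wrist"; returns the picture (420x560x3 uint8, red, green, blue); there is no depth.
- camera_params(name): a dict with "intrinsics" (3x3 intrinsics, pixels), "dist" ([k1, k2, p1, p2, k3] as OpenCV has them; the pictures are not rectified), "eye" and "rotation" of the camera in the world; the wrist camera has in their place "T_tool_cam" (4x4, takes a point from camera to tool coordinates, whose origin is the TCP and whose axes are the flange's). Camera axes: x right, y down, z forward; pixel columns grow to the right and rows downward; lengths in m; the calibration is good to about 2 mm. A picture is of the moment at which its call begins: read the wrist's pose just before it. camera_params takes no time and is no camera call.
- sign_off(): hands the job in; it is judged then, once.
The state is a dict: "clock": time; "joints": joint angles; "dq": joint speeds; "joint_efforts": joint torques, N m; "position": TCP position; "ee_rot": TCP orientation; "force": force on the tool from outside, world axes, zero at the start; "ft_torque": the same for the moment, N m; "width": opening from 0.0 (shut) to 1.0 (fully open); "gripper_force": force on a finger pad.
Only numpy, scipy, OpenCV 4.12 (cv2) and the standard library are available. Lean on these libraries where they do the work, as an engineer would, in place of code of your own. Each camera call takes 0.05 s, during which the arm holds its last target. There are 200 camera calls.

TASK

The upper steel plate of the lead-forming die has stuck on its guide pillars. Stand the half-round fulcrum block on the bench close in front of the gap on the die's right-hand long side, put the tip of the pry bar into that gap over the block, and lever the plate up until you feel its brass bushes bear firmly against the collars on the pillars, without straining them; lift with the bar only, never with the gripper. Then draw the bar out and lay it flat on the bench clear of the die, leaving the block standing and the other things where they are.

Things in the scene. Friction and masses are not known exactly. Their poses are not given: they have to be found in the camera images.
- die: lead-forming die, fixed to the bench: two steel plates one above the other, 150 (x) x 100 (y) mm, 99 mm tall; a 16 mm guide pillar through each end (x = -58, +58 mm, y = 0) with a dark collar on it; mounting ears to x = -101, +101 mm. Origin: centre of the underside. -y is the long side that faces the robot's right, the one to pry from. Lower plate's top: z = 14 mm
- shoe (a joint): how far the upper plate (150 x 100 x 18 mm, 2.2 kg, underside 34 mm above the bench at 0) has slid straight up, m: 0 shut, 0.009 brass bushes on the collars, its hard stop. Tight on its pillars: it slides at about 48 to 56 N upwards and stays where it is left. At the stop the force climbs; 60 N from the bar shows that it bears firmly, over 130 N harms it
- gap (a point): middle of the mouth of the gap between the plates on the side to pry from: x = 0, y = -50, z = 24 mm in the die's frame; axes as the die's. Shut, the gap is 20 mm high (z = 14 to 34 mm) and open for 30 mm inwards, up to dark steel inserts
- shoe_edge (a point): lower edge of the upper plate above the gap's mouth, in its middle (in the die's frame x = 0, y = -50, z = 34 mm when shut); rises with the plate. Axes as the die's
- pry_bar: flat straight pry bar 280 mm long, 0.35 kg, lying on the bench: dark steel blade 20 wide, 7 mm thick (z = 4.5 to 11.5 mm), y = 10 to 140 mm, last 20 mm bevelled from below to 3.5 mm; ribbed black grip 26 wide, 16 mm thick, y = -140 to 10 mm. Origin: mid-length, on the grip's underside; z up, y along the bar to the tip. Centre of mass at about y = -37 mm
- bar_tip (a point): end of the bar's blade, on its upper face: in the bar's frame at y = 140, z = 11.5 mm
- fulcrum_block: solid steel half-round block, 0.4 kg, on its flat base: 50 long (x), 34 deep (y), 40 mm high; top a half cylinder of radius 17 mm, crown along x, ends flat. Origin: centre of the underside, z up. With the crown parallel to the die's long side and 45 mm out from it, the bar meets the plate at a slope of about 0.29 rad (grip end high) and is nearly level when the plate is fully up
- crown (a point): middle of the block's crown, 40 mm above its underside
- fuse_box: bystander: white lidded box 38 x 62 x 26 mm, origin under its centre
- solder_spool: bystander: spool of solder, 54 mm across, 46 mm high
- tip_tin: bystander: round light-grey tin, 50 mm across, 24 mm high
- tweezers: bystander: steel tweezers 128 mm long
- side_cutters: bystander: side cutters with red handles, 123 mm long
- board_3: bystander: small circuit board 46 x 73 x 25 mm
There are look-alikes about, which are no part of the job. Leave any orange or purple look-alike of the fulcrum_block alone.

How it is judged:
By the outcome, as a careful person would: the job done as asked, in the order asked, and still so for the second after the job is handed in, with the robot touching nothing.
It also fails if it takes over 72 s, if anything falls off the work surface, if the arm or the gripper's body presses on something with over 40 N, if the wrist force passes 120 N, or if a joint passes its speed limit or range.

## Working session

There is one attempt and no reset: what is moved stays moved. The work goes in short steps, Python scripts to look and compute and a shell command to move; the robot and the scene stay as the last step left them, time stands still between calls to the robot, and variables do not carry over. Pictures are saved under pics/ and viewed, at most 10 in all, crops included, and the job is handed in when it is done.

```bash
ls; mkdir -p pics; python3 - <<'E'
from cell import *
import cv2,numpy as np
np.set_printoptions(precision=4,suppress=True)
s=observe();print(s)
for n in ["scene","top","wrist"]:
    p=camera_params(n);print(n,p)
    im=get_image(n);cv2.imwrite(f"pics/{n}0.png",im[:,:,::-1])
E
```

```text
pics
{'clock': 0.0, 'joints': array([-1.2056,  0.4352,  0.025 ,  1.5741, -0.0116,  1.134 , -0.0751]), 'dq': array([-0.0005,  0.0009,  0.0001, -0.0013, -0.0023,  0.0004,  0.0002]), 'joint_efforts': array([ -0.0008, -66.7851,   0.9844, -31.4455,  -0.0607,   0.0427,
         0.0002]), 'position': array([0.2817, 0.5574, 0.2369]), 'ee_rot': array([-0.7282, -3.0558,  0.0025]), 'force': array([ 0.2577, -0.2301, -0.7073]), 'ft_torque': array([-0.066 , -0.0273,  0.0129]), 'gripper_force': 0.0, 'width': 1.0022062395532185}
scene {'intrinsics': array([[528.3746,   0.    , 277.6745],
       [  0.    , 528.3746, 204.7061],
       [  0.    ,   0.    ,   1.    ]]), 'dist': array([-0.1432,  0.    ,  0.    ,  0.    ,  0.    ]), 'eye': array([-0.5126, -0.3319,  1.0228]), 'rotation': array([-1.9878,  1.1655, -0.5851])}
top {'intrinsics': array([[479.9888,   0.    , 280.046 ],
       [  0.    , 479.9888, 215.9421],
       [  0.    ,   0.    ,   1.    ]]), 'dist': array([0.0066, 0.    , 0.    , 0.    , 0.    ]), 'eye': array([0.4194, 0.2148, 1.3551]), 'rotation': array([-2.1894,  2.1368, -0.1035])}
wrist {'intrinsics': array([[319.3984,   0.    , 279.8532],
       [  0.    , 319.3984, 209.5057],
       [  0.    ,   0.    ,   1.    ]]), 'dist': array([0.0162, 0.    , 0.    , 0.    , 0.    ]), 'T_tool_cam': array([[-0.0006, -0.9634, -0.268 ,  0.0727],
       [ 1.    , -0.0003, -0.0012,  0.0006],
       [ 0.0011, -0.268 ,  0.9634, -0.1463],
       [ 0.    ,  0.    ,  0.    ,  1.    ]])}
```

View pics/top0.png

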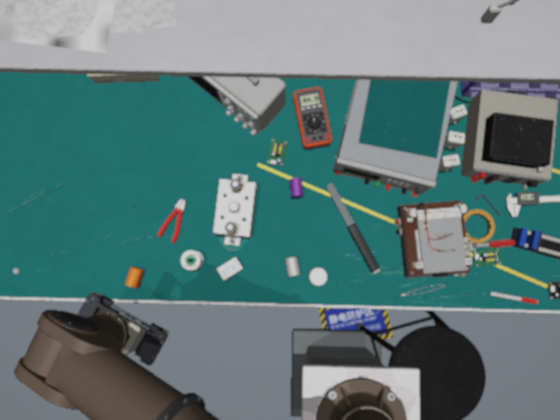

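View pics/scene0.png

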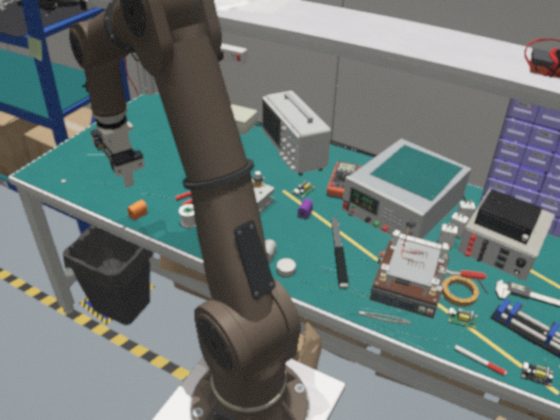

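```bash
cat > h.py <<'E'
from cell import *
import cv2,numpy as np
from scipy.spatial.transform import Rotation as R
np.set_printoptions(precision=4,suppress=True)
def cam(n,s=None):
    p=camera_params(n)
    if n=="wrist":
        s=s or observe();T=np.eye(4);T[:3,:3]=R.from_rotvec(s["ee_rot"]).as_matrix();T[:3,3]=s["position"]
        M=T@p["T_tool_cam"];return p["intrinsics"],p["dist"],M[:3,3],M[:3,:3]
    r=np.array(p["rotation"]);r=r if r.ndim==2 else R.from_rotvec(r).as_matrix()
    return p["intrinsics"],p["dist"],p["eye"],r
def ray(c,px):
    K,d,e,r=c
    u=cv2.undistortPoints(np.array(px,float).reshape(-1,1,2),K,d).reshape(-1,2)
    return e,np.c_[u,np.ones(len(u))]@r.T
def onz(c,px,z):
    e,v=ray(c,px);return e+v*((z-e[2])/v[:,2])[:,None]
def proj(c,X):
    K,d,e,r=c
    return cv2.projectPoints((np.atleast_2d(X)-e)@r,np.zeros(3),np.zeros(3),K,d)[0].reshape(-1,2)
def tri(c1,p1,c2,p2):
    A=np.zeros((3,3));b=np.zeros(3)
    out=[]
    for a,bb in zip(np.atleast_2d(p1),np.atleast_2d(p2)):
        A=np.zeros((3,3));b=np.zeros(3)
        for c,p in((c1,a),(c2,bb)):
            e,v=ray(c,p);v=v[0]/np.linalg.norm(v[0]);P=np.eye(3)-np.outer(v,v);A+=P;b+=P@e
        out.append(np.linalg.solve(A,b))
    return np.array(out)
def snap(n,f):
    s=observe();im=get_image(n)[:,:,::-1].copy();cv2.imwrite(f"pics/{f}.png",im);return im,cam(n,s),s
E
python3 - <<'E'
from h import *
c=cam("top")
print("down dir",c[3][:,2])
P={"die":(235,207,.05),"dieTL":(219,178,.052),"dieTR":(257,181,.052),"dieBL":(213,237,.052),"dieBR":(252,238,.052),"pil1":(237,183,.099),"pil2":(231,229,.099),"block":(292,267,.04),"tin":(318,276,.024),"tip":(331,185,.01),"gripend":(377,271,.016),"purple":(296,188,.04),"fuse":(230,268,.026),"spool":(192,260,.046)}
for k,(a,b,z) in P.items(): print(k,onz(c,[(a,b)],z)[0])
im=cv2.imread("pics/top0.png")
cv2.imwrite("pics/crop1.png",cv2.resize(im[165:295,200:390],None,fx=4.2,fy=4.2,interpolation=cv2.INTER_CUBIC))
E
```

```text
down dir [ 0.1044  0.0104 -0.9945]
die [0.5781 0.3526 0.05  ]
dieTL [0.6573 0.3992 0.052 ]
dieTR [0.6514 0.2943 0.052 ]
dieBL [0.4943 0.4094 0.052 ]
dieBR [0.4941 0.3032 0.052 ]
pil1 [0.6364 0.3443 0.099 ]
pil2 [0.5137 0.3559 0.099 ]
block [0.4184 0.1926 0.04  ]
tin [0.3956 0.1203 0.024 ]
tip [0.6522 0.0867 0.01  ]
gripend [ 0.4133 -0.0431  0.016 ]
purple [0.6364 0.1863 0.04  ]
fuse [0.4115 0.363  0.026 ]
spool [0.4307 0.4649 0.046 ]
```

View pics/crop1.png

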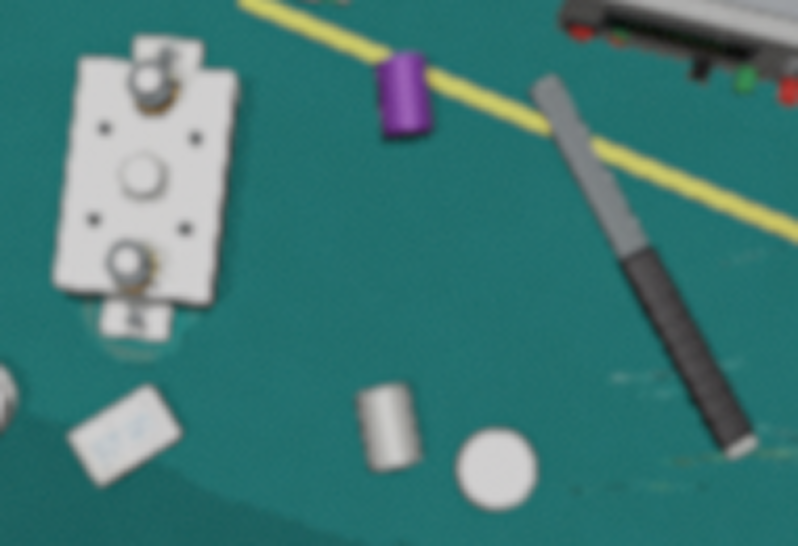

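Candidates: steel-grey half-round at top px (292,267), purple at (296,188), orange at (134,278). The bare steel one is the block, since the coloured ones are to be left alone. The crop confirms it, standing left of the tin, with the bar running from tip (331,185) to grip end (377,271). Next I move the wrist camera over it.

```bash
cat >> h.py <<'E'
from scipy.spatial.transform import Slerp
def tool(yaw,pitch=0):
    # tool y along die x (yaw), tool x towards the die, z down; pitch = bar slope (tip low)
    y=np.array([np.cos(yaw),np.sin(yaw),0]);x=np.array([-np.sin(yaw),np.cos(yaw),0]);z=np.cross(x,y)
    return np.c_[x,y,z]@R.from_rotvec([0,-pitch,0]).as_matrix()
def rows(p0,R0,p1,R1,n):
    sl=Slerp([0,1],R.from_matrix([R0,R1]));tot=[]
    for i in range(n):
        a=sl(i/n).as_matrix();d=a.T@((p1-p0)/n);w=(R.from_matrix(a).inv()*sl((i+1)/n)).as_rotvec();print(np.r_[d,w].round(4).tolist())
def go(p1,yaw,n,pitch=0):
    s=observe();rows(s["position"],R.from_rotvec(s["ee_rot"]).as_matrix(),np.array(p1),tool(yaw,pitch),n)
E
python3 - <<'E'
from h import *
go([.52,.2,.25],-.094,9)
E
```

```text
[-0.0415, -0.0235, -0.0014, -0.0001, 0.0001, 0.133]
[-0.0443, -0.0178, -0.0014, -0.0001, 0.0001, 0.133]
[-0.0463, -0.0118, -0.0014, -0.0001, 0.0001, 0.133]
[-0.0474, -0.0055, -0.0014, -0.0001, 0.0001, 0.133]
[-0.0477, 0.0008, -0.0014, -0.0001, 0.0001, 0.133]
[-0.0472, 0.0071, -0.0014, -0.0001, 0.0001, 0.133]
[-0.0458, 0.0133, -0.0014, -0.0001, 0.0001, 0.133]
[-0.0437, 0.0193, -0.0014, -0.0001, 0.0001, 0.133]
[-0.0407, 0.0249, -0.0014, -0.0001, 0.0001, 0.133]
```

```bash
python3 -m pendant '[-0.0415,-0.0235,-0.0014,0,0,0.133,0.0918,-0.0443,-0.0178,-0.0014,0,0,0.133,0.0918,-0.0463,-0.0118,-0.0014,0,0,0.133,0.0918,-0.0474,-0.0055,-0.0014,0,0,0.133,0.0918,-0.0477,0.0008,-0.0014,0,0,0.133,0.0918,-0.0472,0.0071,-0.0014,0,0,0.133,0.0918,-0.0458,0.0133,-0.0014,0,0,0.133,0.0918,-0.0437,0.0193,-0.0014,0,0,0.133,0.0918,-0.0407,0.0249,-0.0014,0,0,0.133,0.0918,0,0,0,0,0,0,0.0918]'
python3 - <<'E'
from h import *
im,c,s=snap("wrist","w1");print(s["position"],R.from_rotvec(s["ee_rot"]).as_matrix(),s["joints"],s["force"])
E
```

```text
clock: 1.4
position: [0.522, 0.196, 0.2505]
ee_rot: [2.331, 2.103, -0.0]
force: [-0.4, 0.1, -1.1]
width: 0.993
gripper_force: 0.0
[0.522  0.196  0.2505] [[ 0.1022  0.9948  0.0013]
 [ 0.9948 -0.1022 -0.0018]
 [-0.0016  0.0014 -1.    ]] [-0.7696  0.3216  0.4152  1.7479 -0.1411  1.1012 -0.4118] [-0.4229  0.1167 -1.0788]
```

View pics/w1.png

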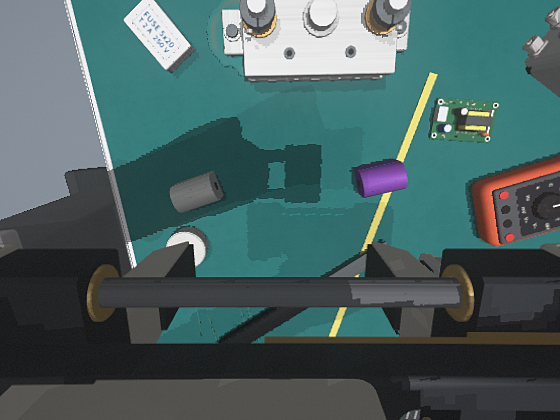

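Wrist view: steel block at (196,191), purple at (381,179), tin at (187,247). The upper plate's near edge runs from (245,77) to (397,76), with pillars at (258,10) and (388,10). I'll take a second view for heights.

```bash
python3 -m pendant '[0,-0.035,0.015,0,0,0,0.0918,0,-0.035,0.015,0,0,0,0.0918,0,0,0,0,0,0,0.0918,0,0,0,0,0,0,0.0918]'
cat > meas.py <<'E'
from h import *
def poly(m,box):
    k=np.zeros_like(m);x0,y0,x1,y1=box;k[y0:y1,x0:x1]=m[y0:y1,x0:x1]
    cs=cv2.findContours(k,cv2.RETR_EXTERNAL,cv2.CHAIN_APPROX_NONE)[0];return max(cs,key=cv2.contourArea)
E
python3 - <<'E'
from h import *
im,c,s=snap("wrist","w2");print(s["position"],R.from_rotvec(s["ee_rot"]).as_matrix()[:,0])
np.savez("c2.npz",K=c[0],d=c[1],e=c[2],r=c[3])
a=cv2.imread("pics/w1.png")
print(proj(c,[[.418,.193,.04],[.636,.186,.04],[.49,.31,.034],[.645,.294,.034]]))
out=np.vstack([cv2.resize(a[140:260,130:350],None,fx=2.5,fy=2.5),]) 
g=cv2.resize(im,None,fx=1,fy=1)
cv2.imwrite("pics/w2b.png",np.hstack([g[:260,60:460],cv2.resize(a[20:150,200:400],(400,260))]))
E
```

```text
clock: 1.95
position: [0.4506, 0.2079, 0.2207]
ee_rot: [2.321, 2.117, 0.002]
force: [0.7, -0.3, -0.1]
width: 1.002
gripper_force: 0.0
[0.4506 0.2079 0.2207] [0.0919 0.9958 0.0007]
[[250.9988 209.0223]
 [458.6887 196.8782]
 [310.8571  85.5937]
 [471.5721  86.6548]]
```

View pics/w2b.png

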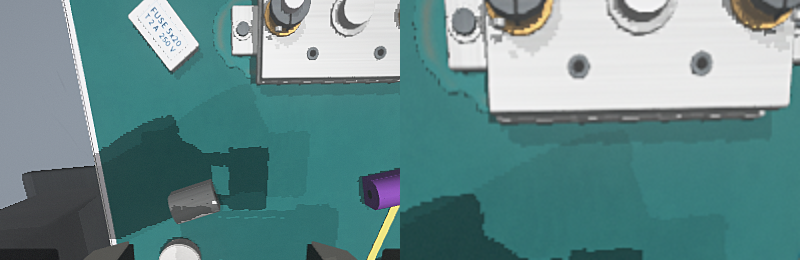

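```bash
cat >> meas.py <<'E'
def gray(im):
    h=cv2.cvtColor(im,cv2.COLOR_BGR2HSV);return ((h[...,1]<70)).astype(np.uint8)*255
def white(im): 
    h=cv2.cvtColor(im,cv2.COLOR_BGR2HSV);return ((h[...,1]<60)&(h[...,2]>150)).astype(np.uint8)*255
E
python3 - <<'E'
from meas import *
a=cv2.imread("pics/w1.png");b=cv2.imread("pics/w2.png")
z=np.load("c2.npz");c2=(z["K"],z["d"],z["e"],z["r"])
s=dict(position=np.array([.522,.196,.2505]),ee_rot=R.from_matrix([[.1022,.9948,.0013],[.9948,-.1022,-.0018],[-.0016,.0014,-1]]).as_rotvec())
c1=cam("wrist",s);np.savez("c1.npz",K=c1[0],d=c1[1],e=c1[2],r=c1[3])
Q=[]
for im,c,bx,dx in((a,c1,(155,160,235,222),(235,40,410,100)),(b,c2,(215,170,290,232),(310,40,520,105))):
    k=poly(gray(im),bx);ap=cv2.approxPolyDP(k,2.5,True).reshape(-1,2)
    print("block",cv2.contourArea(k),cv2.minAreaRect(k),ap.tolist(),onz(c,ap,.04)[:,:2].tolist())
    w=white(im);pts=[]
    for u in range(dx[0]+25,dx[2]-25,2):
        col=np.where(w[dx[1]:dx[3],u])[0]
        if len(col): pts.append((u,dx[1]+col.max()+.5))
    pts=np.array(pts);f=np.polyfit(pts[:,0],pts[:,1],1);r=pts[:,1]-np.polyval(f,pts[:,0]);g=abs(r)<2;f=np.polyfit(pts[g,0],pts[g,1],1)
    print("front line",f,g.mean())
    # row ends
    y=int(np.polyval(f,(dx[0]+dx[2])/2))-8;row=np.where(w[y,dx[0]-30:min(dx[2]+30,560)])[0]+dx[0]-30
    E=np.array([[row.min(),np.polyval(f,row.min())],[row.max()+1,np.polyval(f,row.max()+1)]]);print(E.tolist());Q.append(E)
print("TRI",tri(c1,Q[0],c2,Q[1]))
for h in(.052,):print(onz(c1,Q[0],h),onz(c2,Q[1],h))
E
```

```text
block 1403.5 ((195.19898986816406, 192.32208251953125), (30.05963897705078, 51.41347885131836), 70.82099914550781) [[213, 171], [170, 187], [171, 201], [178, 211], [220, 199], [223, 194]] [[0.44904465909100527, 0.22127669029596522], [0.3976685301415311, 0.20819865480127434], [0.39559860133143876, 0.19194083576472432], [0.40131541177615293, 0.17933245044465043], [0.4518736578790518, 0.1885129193592543], [0.4561859322612377, 0.19398459958476397]]
front line [-0.02   80.5313] 0.8253968253968254
[[244.0, 75.64795942479795], [395.0, 72.62588989185959]]
block 1524.0 ((252.9500274658203, 201.85000610351562), (33.203914642333984, 49.96398162841797), 71.56504821777344) [[271, 179], [230, 193], [228, 206], [237, 223], [279, 210]] [[0.44238262870033307, 0.22312904367826172], [0.39813895003262445, 0.21233485466307578], [0.3941364883894455, 0.1985517294090095], [0.40119589119629545, 0.17889415292174426], [0.4475215010863767, 0.189176084612947]]
front line [-0.021  85.0933] 0.7341772151898734
[[322.0, 78.31589399914671], [488.0, 74.82194388328783]]
TRI [[0.4983 0.3135 0.0561]
 [0.647  0.3014 0.0548]]
[[0.4979 0.3143 0.052 ]
 [0.6479 0.3014 0.052 ]] [[0.4988 0.3137 0.052 ]
 [0.6488 0.3019 0.052 ]]
```

```bash
python3 - <<'E'
from meas import *
L=lambda f:tuple(np.load(f)[k] for k in"Kder")
c1,c2=L("c1.npz"),L("c2.npz");print(c1[2],c2[2])
A=[(213.5,171),(170,187),(178,212),(220,200)];B=[(271.5,179),(229.5,193),(237,224),(279,211)]
print(tri(c1,A,c2,B))
print(onz(c1,A[:2],0),onz(c2,B[:2],0)); print(onz(c1,A[2:],.035),onz(c2,B[2:],.035))
a=cv2.imread("pics/w1.png");b=cv2.imread("pics/w2.png")
cv2.imwrite("pics/blk.png",np.hstack([cv2.resize(a[155:225,150:240],None,fx=4,fy=4,interpolation=0),cv2.resize(b[165:235,210:300],None,fx=4,fy=4,interpolation=0)]))
E
```

```text
[0.5291 0.2688 0.3966] [0.457  0.2805 0.367 ]
[[0.4412 0.2163 0.0023]
 [0.3961 0.2092 0.0342]
 [0.4012 0.1781 0.0405]
 [0.4468 0.1821 0.018 ]]
[[0.4407 0.2159 0.    ]
 [0.3829 0.2014 0.    ]] [[0.4412 0.2161 0.    ]
 [0.3904 0.2041 0.    ]]
[[0.3993 0.1769 0.035 ]
 [0.4506 0.1862 0.035 ]] [[0.4002 0.1762 0.035 ]
 [0.4473 0.1867 0.035 ]]
```

View pics/blk.png

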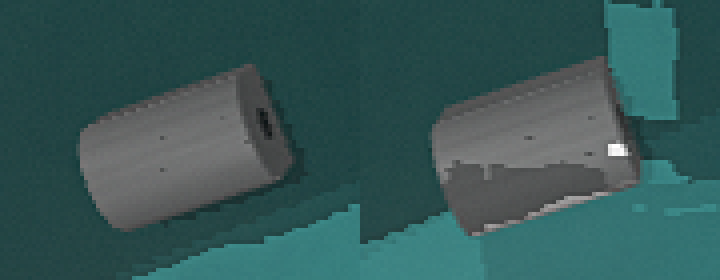

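```bash
python3 - <<'E'
from h import *
go([.421,.195,.016],.225,5)
E
```

```text
[-0.0031, -0.0058, 0.041, 0.0003, -0.0001, -0.0636]
[-0.0027, -0.006, 0.041, 0.0003, -0.0001, -0.0636]
[-0.0023, -0.0061, 0.041, 0.0003, -0.0001, -0.0636]
[-0.0019, -0.0063, 0.041, 0.0003, -0.0001, -0.0636]
[-0.0015, -0.0064, 0.041, 0.0003, -0.0001, -0.0636]
```

Aligning first and stopping above the block at z ≈ 0.08, then a check.

```bash
python3 -m pendant '[-0.0038,-0.010,0.034,0,0,-0.1057,0.0918,-0.0038,-0.010,0.034,0,0,-0.1057,0.0918,-0.0038,-0.010,0.034,0,0,-0.1057,0.0918,0,0,0.035,0,0,0,0.0918,0,0,0,0,0,0,0.0918,0,0,0,0,0,0,0.0918]'
python3 - <<'E'
from h import *
s=observe();print(s["position"]);go([.421,.195,.016],.225,2)
E
```

```text
clock: 2.75
position: [0.4219, 0.1956, 0.0843]
ee_rot: [1.961, 2.454, 0.002]
force: [0.6, 0.5, 0.2]
width: 1.001
gripper_force: 0.0
[0.4219 0.1956 0.0843]
[-0.0002, -0.0005, 0.0342, 0.0007, -0.0001, -0.0013]
[-0.0002, -0.0005, 0.0342, 0.0007, -0.0001, -0.0013]
```

```bash
python3 -m pendant '[0,0,0.034,0,0,0,0.0918,0,0,0.034,0,0,0,0.0918,0,0,0,0,0,0,0.0918,0,0,0,0,0,0,0.04,0,0,0,0,0,0,0.04,0,0,0,0,0,0,0.04,0,0,0,0,0,0,0.04,0,0,0,0,0,0,0.04]' 30
python3 - <<'E'
from h import *
im,c,s=snap("wrist","w3");print(s["position"],s["width"]*.0918)
E
```

```text
clock: 3.75
position: [0.4207, 0.1954, 0.0156]
ee_rot: [1.96, 2.455, 0.001]
force: [-0.7, -0.7, 5.2]
width: 0.544
gripper_force: 30.0
[0.4207 0.1954 0.0156] 0.04993841594389022
```

```bash
python3 -m pendant '[0,0,-0.04,0,0,0,0.04,0,0,-0.04,0,0,0,0.04,0,0,0,0,0,0,0.04]'
python3 - <<'E'
from h import *
s=observe();print(s["width"],s["force"]);go([.5697,.2629,.095],-.082,4)
E
```

```text
clock: 4.18
position: [0.4219, 0.196, 0.0972]
ee_rot: [1.96, 2.454, 0.007]
force: [0.1, -0.3, -5.4]
width: 0.542
gripper_force: 30.0
0.5423115173767907 [ 0.135  -0.2838 -5.3906]
[0.0081, 0.0397, 0.0007, 0.0009, -0.0006, 0.0763]
[0.0111, 0.039, 0.0007, 0.0009, -0.0006, 0.0763]
[0.0141, 0.038, 0.0006, 0.0009, -0.0006, 0.0763]
[0.0169, 0.0369, 0.0006, 0.0009, -0.0006, 0.0763]
```

```bash
python3 -m pendant '[0.0081,0.0397,0.0007,0.0009,-0.0006,0.0763,0.04,0.0111,0.039,0.0007,0.0009,-0.0006,0.0763,0.04,0.0141,0.038,0.0006,0.0009,-0.0006,0.0763,0.04,0.0169,0.0369,0.0006,0.0009,-0.0006,0.0763,0.04,0,0,0,0,0,0,0.04,0,0,0,0,0,0,0.04]'
python3 - <<'E'
from h import *
im,c,s=snap("wrist","w4");print(s["position"]);go([.5697,.2629,.017],-.082,2)
E
```

```text
clock: 4.92
position: [0.5669, 0.2612, 0.0904]
ee_rot: [-2.31, -2.128, 0.012]
force: [-0.1, -0.3, -3.5]
width: 0.539
gripper_force: 30.0
[0.5669 0.2612 0.0904]
[0.0012, 0.0016, 0.037, -0.003, 0.0023, 0.0]
[0.0011, 0.0015, 0.037, -0.003, 0.0023, 0.0]
```

View pics/w4.png

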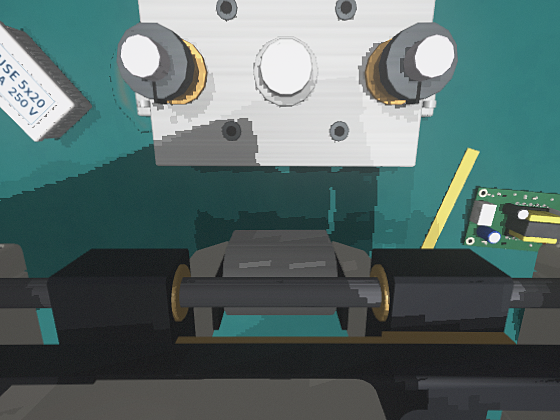

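The block hangs between the fingers at (282,250). The die's near top edge runs from (154,163) to (416,165), which gives a close check of the die.

```bash
python3 - <<'E'
from h import *
s=observe();c=cam("wrist",s);p=onz(c,[(154,164.5),(416,166)],.052);print(p,np.linalg.norm(p[1]-p[0]),np.arctan2(*(p[1]-p[0])[[1,0]]),p.mean(0))
print(R.from_rotvec(s["ee_rot"]).as_matrix(),onz(c,[(231,230),(333,230),(223,274),(339,276)],.1))
E
```

```text
[[0.4975 0.315  0.052 ]
 [0.6482 0.3018 0.052 ]] 0.1512281931508631 -0.08737667402485963 [0.5729 0.3084 0.052 ]
[[ 0.0818  0.9966 -0.0063]
 [ 0.9966 -0.0819 -0.0041]
 [-0.0046 -0.0059 -1.    ]] [[0.5464 0.2879 0.1   ]
 [0.5926 0.2842 0.1   ]
 [0.5399 0.2663 0.1   ]
 [0.5945 0.2609 0.1   ]]
```

```bash
python3 -m pendant '[0.001,0.0015,0.036,-0.003,0.0023,0.001,0.04,0.001,0.001,0.035,-0.003,0.0023,0.001,0.04,0,0,0,0,0,0,0.04,0,0,0,0,0,0,0.04]'
python3 - <<'E'
from h import *
go([.5693,.2632,.0156],-.084,1)
E
```

```text
clock: 5.48
position: [0.5711, 0.2636, 0.0226]
ee_rot: [2.312, 2.125, 0.006]
force: [-0.6, -0.1, -4.3]
width: 0.543
gripper_force: 30.0
[-0.0006, -0.0018, 0.0069, 0.0034, -0.0021, -0.0003]
```

```bash
python3 -m pendant '[-0.0006,-0.0018,0.006,0.0034,-0.0021,0,0.04,0,0,0.0,0,0,0,0.04,0,0,0,0,0,0,0.04]'; python3 - <<'E'
from h import *
go([.5693,.2632,.0156],-.084,1)
E
```

```text
clock: 5.85
position: [0.5693, 0.2634, 0.0159]
ee_rot: [-2.313, -2.126, 0.0]
force: [-0.1, -1.0, -3.4]
width: 0.541
gripper_force: 30.0
[-0.0002, 0.0001, 0.0003, -0.0001, -0.0, -0.0]
```

```bash
python3 -m pendant '[0,0,0.001,0,0,0,0.04,0,0,0,0,0,0,0.04,0,0,0,0,0,0,0.06,0,0,0,0,0,0,0.0918,0,0,0,0,0,0,0.0918,0,0,0,0,0,0,0.0918,0,0,-0.04,0,0,0,0.0918,0,0,-0.05,0,0,0,0.0918,-0.04,0,-0.05,0,0,0,0.0918,-0.05,0,0,0,0,0,0.0918]'
python3 -m pendant '[-0.05,0,0,0,0,0,0.0918,0,0,0,0,0,0,0.0918]'
python3 - <<'E'
from h import *
im,c,s=snap("wrist","w5");print(s["position"]);np.savez("c5.npz",K=c[0],d=c[1],e=c[2],r=c[3])
im,c,s=snap("top","t5")
E
```

```text
clock: 7.1
position: [0.5641, 0.1754, 0.1572]
ee_rot: [2.309, 2.127, 0.01]
force: [0.9, 0.4, -0.7]
width: 1.0
gripper_force: 0.0
clock: 7.35
position: [0.5574, 0.1195, 0.1539]
ee_rot: [2.319, 2.117, -0.002]
force: [0.2, 0.9, -1.1]
width: 1.0
gripper_force: 0.0
[0.5574 0.1195 0.1539]
```

View pics/w5.png

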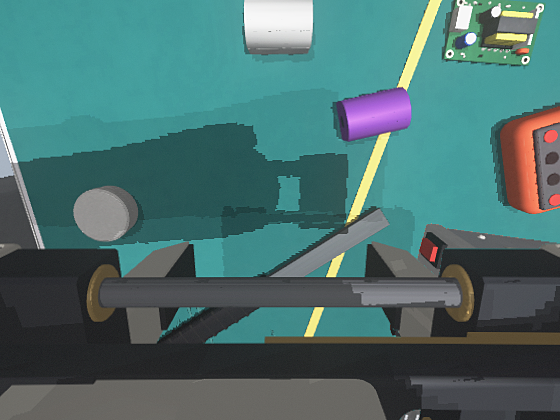

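The block stands at (278,25), its near base edge at row 53. The bar runs from tip (383,216) down-left to under the fingers, and the tin is at (105,213). Now to a viewing pose behind the bar.

```bash
python3 - <<'E'
from h import *
go([.41,-.06,.25],-1.07,7)
print(onz(cam("top"),[(399,207),(404,276)],.05))
E
```

```text
[-0.0281, -0.0188, -0.0138, -0.0001, 0.0, 0.1407]
[-0.0304, -0.0146, -0.0138, -0.0001, 0.0, 0.1407]
[-0.0322, -0.0102, -0.0138, -0.0001, 0.0, 0.1407]
[-0.0333, -0.0056, -0.0138, -0.0001, 0.0, 0.1407]
[-0.0337, -0.0009, -0.0138, -0.0001, 0.0, 0.1407]
[-0.0335, 0.0039, -0.0138, -0.0001, 0.0, 0.1407]
[-0.0327, 0.0085, -0.0138, -0.0001, 0.0, 0.1407]
[[ 0.5888 -0.0959  0.05  ]
 [ 0.4019 -0.1091  0.05  ]]
```

```bash
python3 -m pendant '[-0.0281,-0.0188,-0.0138,0,0,0.1407,0.0918,-0.0304,-0.0146,-0.0138,0,0,0.1407,0.0918,-0.0322,-0.0102,-0.0138,0,0,0.1407,0.0918,-0.0333,-0.0056,-0.0138,0,0,0.1407,0.0918,-0.0337,-0.0009,-0.0138,0,0,0.1407,0.0918,-0.0335,0.0039,-0.0138,0,0,0.1407,0.0918,-0.0327,0.0085,-0.0138,0,0,0.1407,0.0918,0,0,0,0,0,0,0.0918,0,0,0,0,0,0,0.0918]'
python3 - <<'E'
from h import *
im,c,s=snap("wrist","w6");print(s["position"],s["joints"]);np.savez("c6.npz",K=c[0],d=c[1],e=c[2],r=c[3])
E
```

```text
clock: 8.57
position: [0.411, -0.0585, 0.2501]
ee_rot: [3.042, 0.785, 0.0]
force: [-0.4, -0.7, -0.4]
width: 1.001
gripper_force: 0.0
[ 0.411  -0.0585  0.2501] [-0.6853  0.055   0.7531  2.0712 -0.0439  1.0306 -0.9758]
```

View pics/w6.png

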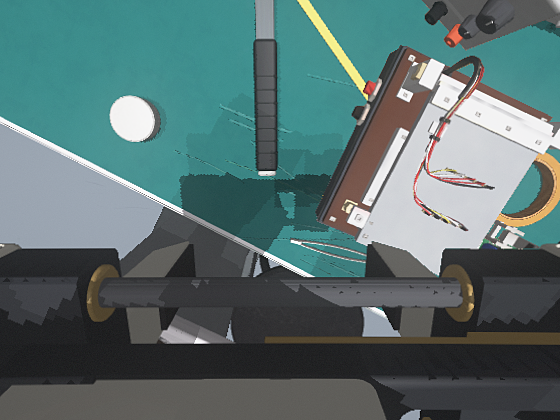

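Grip from (264,40), its junction with the blade, to the end cap at (267,174). The open chassis's left edge runs (318,215)–(405,48). I step closer for the second view.

```bash
python3 -m pendant '[0.03,0,0.03,0,0,0,0.0918,0,0,0.04,0,0,0,0.0918,0,0,0,0,0,0,0.0918,0,0,0,0,0,0,0.0918]'
python3 - <<'E'
from meas import *
im2,c2,s=snap("wrist","w7");print(s["position"])
im1=cv2.imread("pics/w6.png");z=np.load("c6.npz");c1=tuple(z[k] for k in"Kder")
res=[]
e=proj(c2,onz(c1,[(265,40),(267,174)],.016));print("expect",e.tolist())
for im,c,q in((im1,c1,np.array([[265,40],[267,174.]])),(im2,c2,e)):
    h=cv2.cvtColor(im,cv2.COLOR_BGR2HSV)
    x0,x1=int(q[:,0].min())-25,int(q[:,0].max())+25
    y0,y1=max(int(q[0,1])-15,0),int(q[1,1])+12
    m=((h[...,1]<90)).astype(np.uint8)*255
    sub=m[y0:y1,x0:x1];L=[]
    n,lab,st,ce=cv2.connectedComponentsWithStats(sub);k=1+np.argmax(st[1:,4]);g=lab==k
    for r in range(y1-y0):
        cc=np.where(g[r])[0]
        if len(cc): L.append((y0+r,x0+cc.min(),x0+cc.max()+1))
    L=np.array(L);w=L[:,2]-L[:,1];print("widths",w[::8].tolist(),"rows",L[0,0],L[-1,0])
    sel=(L[:,0]>q[0,1]+10)&(L[:,0]<q[1,1]-25)
    fl=np.polyfit(L[sel,0],L[sel,1],1);fr=np.polyfit(L[sel,0],L[sel,2],1);end=L[-1,0]+1
    res.append((np.polyval(fl,q[1,1]),np.polyval(fr,q[1,1]),fl,fr,end))
    for r in(q[0,1]+10,q[1,1]-25):
        P=onz(c,[(np.polyval(fl,r),r),(np.polyval(fr,r),r)],.016);print(P,np.linalg.norm(P[1]-P[0]))
A=[(np.polyval((res[0][2]+res[0][3])/2,r[0]),r[0]) for r in((res[0][4],),)]
B=[(np.polyval((res[1][2]+res[1][3])/2,res[1][4]),res[1][4])]
print("end",A,B,tri(c1,A,c2,B))
E
```

```text
clock: 9.12
position: [0.4369, -0.0455, 0.1807]
ee_rot: [3.042, 0.78, -0.001]
force: [0.4, 0.5, -0.6]
width: 0.997
gripper_force: 0.0
[ 0.4369 -0.0455  0.1807]
expect [[260.0952338025091, 57.33713297248585], [263.5086608780331, 213.37231343771478]]
widths [18, 18, 22, 23, 23, 23, 23, 22, 22, 22, 22, 22, 21, 21, 21, 21, 21, 20, 20] rows 25 175
[[0.5241 0.0368 0.016 ]
 [0.5362 0.0149 0.016 ]] 0.024987753347723112
[[ 0.432  -0.0145  0.016 ]
 [ 0.4438 -0.0358  0.016 ]] 0.024372631048924575
widths [22, 22, 26, 27, 27, 28, 28, 27, 27, 27, 26, 27, 26, 26, 26, 25, 25, 24, 25, 25, 25, 22] rows 42 214
[[0.5254 0.0375 0.016 ]
 [0.5374 0.0158 0.016 ]] 0.02484873734613713
[[ 0.4288 -0.0162  0.016 ]
 [ 0.4407 -0.0379  0.016 ]] 0.024746493886720147
end [(np.float64(266.93779048639135), np.int64(176))] [(np.float64(263.5691301991601), np.int64(215))] [[ 0.4091 -0.0409  0.0106]]
```

```bash
python3 - <<'E'
from h import *
go([.5072,.0128,.07],-1.0642,3)
E
```

```text
[0.0298, -0.0058, 0.0371, 0.0002, -0.0002, -0.0015]
[0.0298, -0.0058, 0.0371, 0.0002, -0.0002, -0.0015]
[0.0298, -0.0057, 0.0371, 0.0002, -0.0002, -0.0015]
```

```bash
python3 -m pendant '[0.03,-0.0058,0.037,0,0,-0.0015,0.0918,0.03,-0.0058,0.037,0,0,-0.0015,0.0918,0.03,-0.0057,0.037,0,0,-0.0015,0.0918,0,0,0,0,0,0,0.0918,0,0,0,0,0,0,0.0918]'
python3 - <<'E'
from h import *
im,c,s=snap("wrist","w8");print(s["position"],s["force"]);go([.5072,.0128,.0135],-1.0642,1)
# blade centreline check in near view: gray blade ahead of the fingers
h=cv2.cvtColor(im,cv2.COLOR_BGR2HSV)
q=proj(c,[[.5334+.8744*t,.0274+.4852*t,.0115] for t in(.05,.09,.13,.14)]);print(q.tolist())
for u,v in q[:3]:
    r=h[int(v),int(u)-40:int(u)+40];k=np.where(r[:,1]<90)[0]+int(u)-40;print(k.min() if len(k) else None,k.max() if len(k) else None,len(k))
E
```

```text
clock: 9.8
position: [0.5074, 0.0126, 0.0703]
ee_rot: [3.041, 0.786, 0.001]
force: [-0.5, -0.2, 0.5]
width: 1.0
gripper_force: 0.0
[0.5074 0.0126 0.0703] [-0.4505 -0.1959  0.5341]
[-0.0001, -0.0005, 0.0571, 0.0006, -0.0013, -0.001]
[[280.2013104888601, 107.39415632027217], [280.14683629943437, 34.17103101748256], [280.08565626631105, -49.18191740611303], [280.0691174904531, -71.91450763721832]]
262 294 33
261 297 35
240 319 80
```

```bash
python3 -m pendant '[0,-0.0005,0.03,0,-0.001,0,0.0918,0,0,0.027,0,0,0,0.0918,0,0,0,0,0,0,0.0918,0,0,0,0,0,0,0.015,0,0,0,0,0,0,0.015,0,0,0,0,0,0,0.015,0,0,0,0,0,0,0.015,0,0,0,0,0,0,0.015,0,0,0,0,0,0,0.015]' 60
python3 - <<'E'
from h import *
s=observe();print(s["position"],s["width"]*91.8,R.from_rotvec(s["ee_rot"]).as_matrix())
E
```

```text
clock: 10.98
position: [0.5066, 0.0133, 0.012]
ee_rot: [3.041, 0.787, -0.003]
force: [0.2, -0.1, -0.0]
width: 0.396
gripper_force: 0.0
[0.5066 0.0133 0.012 ] 36.3248799220294 [[ 0.8746  0.4849 -0.0015]
 [ 0.4849 -0.8746 -0.0008]
 [-0.0018 -0.     -1.    ]]
```

```bash
python3 -m pendant '[0,0,0,0,0,0,0.015,0,0,0,0,0,0,0.015,0,0,0,0,0,0,0.015]' 60; python3 -m pendant '[0,0,-0.02,0,0,0,0.015,0,0,-0.03,0,0,0,0.015,0,0,0,0,0,0,0.015,0,0,0,0,0,0,0.015]'
```

```text
clock: 11.35
position: [0.5066, 0.0133, 0.0119]
ee_rot: [3.041, 0.787, -0.003]
force: [-0.3, 0.1, -1.5]
width: 0.279
gripper_force: 60.0
clock: 11.85
position: [0.5061, 0.0137, 0.0613]
ee_rot: [3.041, 0.787, -0.004]
force: [-0.1, 0.1, -3.7]
width: 0.28
gripper_force: 60.0
```

```bash
cat >> h.py <<'E'
G=np.array([.573,.308]);YAW=-.084;OUT=.045
def tcp(ut,s,c,out=None):
    e=np.array([-np.sin(YAW),np.cos(YAW)]);n=np.array([np.sin(s),np.cos(s)]);b=np.array([np.cos(s),-np.sin(s)])
    O=np.array([-(out or OUT),.023]);a=(ut-O[0]-(.024+c)*n[0])/b[0]-.1702
    P=O+(.0244+c)*n+a*b;return np.r_[G+P[0]*e,P[1]]
E
python3 - <<'E'
from meas import *
z=np.load("c5.npz");c=tuple(z[k] for k in"Kder");im=cv2.imread("pics/w5.png")
h=cv2.cvtColor(im,cv2.COLOR_BGR2HSV);m=(h[...,1]<70).astype(np.uint8)*255
k=poly(m,(225,0,335,70)).reshape(-1,2);
B=np.array([(u,k[k[:,0]==u,1].max()+1) for u in range(252,306,2)]);f=np.polyfit(B[:,0],B[:,1],1);print(k.min(0),k.max(0),f,B[::4].tolist())
P=onz(c,[(k[:,0].min(),np.polyval(f,k[:,0].min())),(k[:,0].max()+1,np.polyval(f,k[:,0].max()+1))],0)
e=np.array([-np.sin(YAW),np.cos(YAW)]);x=np.array([e[1],-e[0]])
print(P,[((p[:2]-G)@x,(p[:2]-G)@e) for p in P])
print(tcp(-.02,.43,.03),tcp(-.02,.43,.002),tcp(.02,.43,.002),tcp(.02,.29,0),tcp(.02,.09,0))
go([.53,.06,.17],-.57,4)
E
```

```text
[244   0] [312  54] [-0.0024 54.8641] [[252, 54], [260, 54], [268, 54], [276, 54], [284, 54], [292, 55], [300, 54]]
[[0.538  0.2485 0.    ]
 [0.5967 0.2432 0.    ]] [(np.float64(-0.029915400043277154), np.float64(-0.06224125933638643)), (np.float64(0.029097799163261856), np.float64(-0.06257993881678589))]
[0.5584 0.1341 0.1423] [0.5584 0.1341 0.1115] [0.5617 0.1739 0.0931] [0.561  0.1655 0.0777] [0.5605 0.1591 0.0569]
[0.0108, -0.0072, -0.0272, -0.0003, 0.0006, -0.1235]
[0.0116, -0.0058, -0.0272, -0.0003, 0.0006, -0.1235]
[0.0122, -0.0044, -0.0272, -0.0003, 0.0006, -0.1235]
[0.0127, -0.0028, -0.0272, -0.0003, 0.0006, -0.1235]
```

```bash
python3 -m pendant '[0.0108,-0.0072,-0.0272,0,0.0006,-0.1235,0.015,0.0116,-0.0058,-0.0272,0,0.0006,-0.1235,0.015,0.0122,-0.0044,-0.0272,0,0.0006,-0.1235,0.015,0.0127,-0.0028,-0.0272,0,0.0006,-0.1235,0.015,0,0,0,0,0,0,0.015]'
python3 - <<'E'
from h import *
go([.557,.11,.19],-.084,5,.43)
E
```

```text
clock: 12.48
position: [0.5315, 0.0606, 0.1711]
ee_rot: [-2.755, -1.508, -0.004]
force: [-0.1, -0.6, -3.6]
width: 0.276
gripper_force: 60.0
[0.0111, -0.001, -0.0037, -0.0206, -0.0848, -0.0956]
[0.0108, 0.0001, -0.0047, -0.0206, -0.0848, -0.0956]
[0.0103, 0.0012, -0.0056, -0.0206, -0.0848, -0.0956]
[0.0096, 0.0023, -0.0064, -0.0206, -0.0848, -0.0956]
[0.0088, 0.0033, -0.0071, -0.0206, -0.0848, -0.0956]
```

```bash
python3 -m pendant '[0.0111,-0.001,-0.0037,-0.0206,-0.0848,-0.0956,0.015,0.0108,0.0001,-0.0047,-0.0206,-0.0848,-0.0956,0.015,0.0103,0.0012,-0.0056,-0.0206,-0.0848,-0.0956,0.015,0.0096,0.0023,-0.0064,-0.0206,-0.0848,-0.0956,0.015,0.0088,0.0033,-0.0071,-0.0206,-0.0848,-0.0956,0.015,0,0,0,0,0,0,0.015,0,0,0,0,0,0,0.015]'
python3 - <<'E'
from h import *
s=observe();print(s["position"],s["joints"],s["ft_torque"]);go(tcp(-.02,.43,.02),-.084,3,.43)
E
```

```text
clock: 13.35
position: [0.5553, 0.1076, 0.1883]
ee_rot: [2.078, 1.901, -0.458]
force: [0.3, -0.4, -3.5]
width: 0.274
gripper_force: 60.0
[0.5553 0.1076 0.1883] [-0.8728  0.5497  0.5463  1.7031  0.1189  1.1581 -0.5144] [ 0.7314 -0.013  -0.0089]
[0.016, 0.0003, 0.0136, -0.0016, 0.0005, -0.0013]
[0.016, 0.0003, 0.0136, -0.0016, 0.0005, -0.0013]
[0.016, 0.0003, 0.0136, -0.0016, 0.0005, -0.0013]
```

```bash
python3 -m pendant '[0.016,0.0003,0.0136,-0.0016,0.0005,-0.0013,0.015,0.016,0.0003,0.0136,-0.0016,0.0005,-0.0013,0.015,0.016,0.0003,0.0136,-0.0016,0.0005,-0.0013,0.015,0,0,0,0,0,0,0.015,0,0,0,0,0,0,0.015]'
python3 - <<'E'
from h import *
im,c,s=snap("wrist","w9");print(s["position"],s["ft_torque"]);go(tcp(-.02,.43,.002),-.084,1,.43)
im,c,_=snap("scene","s9");t,ct,_=snap("top","t9")
b=np.array([.0,0,0]);Rm=R.from_rotvec(s["ee_rot"]).as_matrix()
T=[s["position"]+Rm@np.array(v) for v in((.1702,0,.0004),(.1702,.01,.0004),(.1702,-.01,.0004),(.04,0,.0004))]
print("tip",T[0]);q=proj(c,T);qt=proj(ct,T);print(q.tolist(),qt.tolist())
def cr(i,p,f=7,r=26):
    x,y=int(p[0]),int(p[1]);k=cv2.resize(i[y-r:y+r,x-r:x+r],None,fx=f,fy=f,interpolation=1);cv2.circle(k,(int((p[0]-x+r)*f),int((p[1]-y+r)*f)),4,(0,0,255),1);return k
cv2.imwrite("pics/tip9.png",np.hstack([cr(im,q[0]),cr(t,qt[0])]))
E
```

```text
clock: 13.98
position: [0.5595, 0.1352, 0.1326]
ee_rot: [2.068, 1.908, -0.451]
force: [0.9, -0.1, -4.1]
width: 0.276
gripper_force: 60.0
[0.5595 0.1352 0.1326] [ 0.7127 -0.0607  0.035 ]
[0.008, -0.0013, 0.02, 0.0032, -0.0001, 0.0025]
tip [0.5719 0.2892 0.0612]
[[265.5839125878998, 199.32154906957643], [267.47105879168925, 197.6411904493981], [263.6810095229575, 201.01604514285415], [300.1447011329388, 198.56808499317884]] [[257.80155673233196, 209.307080619588], [258.2036607080255, 205.67213103117174], [257.3988063485588, 212.94771295170858], [301.9191345115207, 211.54479671359044]]
```

View pics/tip9.png

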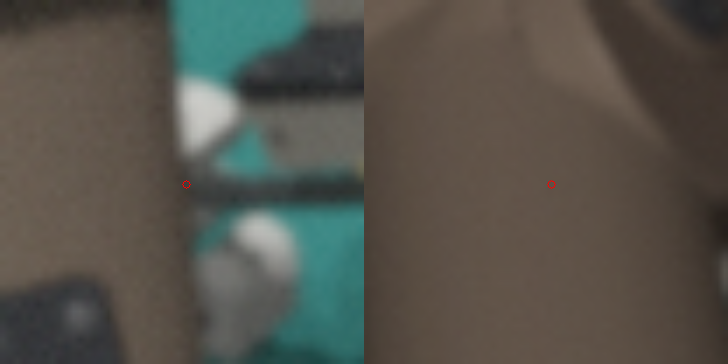

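The tip is hidden by the arm in both fixed views, so I go on by pose and force. Now lowering.

```bash
python3 -m pendant '[0.004,-0.0006,0.009,0.0032,0,0.0025,0.015,0.004,-0.0006,0.009,0,0,0,0.015,0,0,0,0,0,0,0.015,0,0,0,0,0,0,0.015]'
python3 - <<'E'
from h import *
s=observe();print(s["position"],s["ft_torque"]);go(tcp(-.02,.43,.002),-.084,1,.43);go(tcp(.02,.43,.002),-.084,3,.43)
E
```

```text
clock: 14.62
position: [0.5581, 0.1353, 0.1127]
ee_rot: [2.072, 1.907, -0.454]
force: [-0.2, -0.2, -3.0]
width: 0.275
gripper_force: 60.0
[0.5581 0.1353 0.1127] [ 0.7761 -0.0639 -0.0021]
[-0.0006, 0.0004, 0.0016, -0.0006, 0.0, 0.0009]
[0.0145, 0.0001, 0.0005, -0.0002, 0.0, 0.0003]
[0.0145, 0.0001, 0.0005, -0.0002, 0.0, 0.0003]
[0.0145, 0.0001, 0.0005, -0.0002, 0.0, 0.0003]
```

```bash
python3 -m pendant '[0,0.0004,0.0015,0,0,0.0009,0.015,0,0,0,0,0,0,0.015,0.01,0,0,0,0,0,0.015,0.01,0,0,0,0,0,0.015,0,0,0,0,0,0,0.015]'
python3 - <<'E'
from h import *
s=observe();print(s["position"],s["ft_torque"]);go(tcp(.0,.43,.002),-.084,1,.43)
E
```

```text
clock: 15.25
position: [0.5597, 0.1545, 0.1023]
ee_rot: [2.071, 1.908, -0.453]
force: [1.1, -0.2, -3.0]
width: 0.277
gripper_force: 60.0
[0.5597 0.1545 0.1023] [0.7712 0.0359 0.0032]
[-0.0004, 0.0003, 0.0002, -0.0003, -0.0005, 0.0022]
```

```bash
python3 -m pendant '[0.007,0,0.0002,0,0,0.001,0.015,0.007,0,0,0,0,0,0.015,0,0,0,0,0,0,0.015]'; python3 -m pendant '[0.007,0,0.0001,0,0,0,0.015,0,0,0,0,0,0,0.015]'
python3 - <<'E'
from h import *
s=observe();print(s["position"],s["ft_torque"],s["force"]);go(tcp(.02,.43,.002),-.084,1,.43)
for a in (.43,.36,.29,.2,.12,.09): print(a,tcp(.02,a,0))
E
```

```text
clock: 15.62
position: [0.5609, 0.1663, 0.0966]
ee_rot: [2.073, 1.906, -0.453]
force: [0.7, -0.2, -3.9]
width: 0.276
gripper_force: 60.0
clock: 15.88
position: [0.5615, 0.1725, 0.0937]
ee_rot: [2.074, 1.906, -0.453]
force: [0.1, -0.9, -4.1]
width: 0.274
gripper_force: 60.0
[0.5615 0.1725 0.0937] [ 0.7655 -0.0254  0.0088] [ 0.1205 -0.9006 -4.127 ]
[0.0016, 0.0001, -0.0001, -0.0004, -0.0005, -0.0002]
0.43 [0.5617 0.1739 0.0909]
0.36 [0.5613 0.1693 0.0845]
0.29 [0.561  0.1655 0.0777]
0.2 [0.5607 0.1618 0.0685]
0.12 [0.5605 0.1596 0.0601]
0.09 [0.5605 0.1591 0.0569]
```

```bash
python3 - <<'E'
from h import *
go(tcp(.02,.31,.0),-.084,3,.31)
print("then, 0.02 rad each:")
for a in (.31,.25,.19,.13): rows(tcp(.02,a,0),tool(YAW,a),tcp(.02,a-.02,0),tool(YAW,a-.02),1)
E
```

```text
[0.0001, 0.0, 0.0051, -0.0001, 0.0398, -0.0001]
[-0.0001, 0.0, 0.0051, -0.0001, 0.0398, -0.0001]
[-0.0003, 0.0, 0.0051, -0.0001, 0.0398, -0.0001]
then, 0.02 rad each:
[-0.0004, -0.0, 0.0022, 0.0, 0.02, 0.0]
[-0.0003, 0.0, 0.0022, 0.0, 0.02, 0.0]
[-0.0002, -0.0, 0.0022, -0.0, 0.02, -0.0]
[-0.0001, 0.0, 0.0022, 0.0, 0.02, 0.0]
```

```bash
python3 -m pendant '[0.0001,0,0.0051,0,0.04,0,0.015,-0.0001,0,0.0051,0,0.04,0,0.015,0,0,0,0,0,0,0.015]';  cat > st.py <<'E'
from h import *
s=observe();M=R.from_rotvec(s["ee_rot"]).as_matrix();sl=np.arcsin(-M[2,0])
Dd=(np.array([G[0]-s["position"][0],G[1]-.045-s["position"][1]])@[.084,.9965])
print("pos",s["position"],"slope",sl,"F",s["force"],"T",s["ft_torque"],"D",Dd,"Nedge",(s["force"][2]*Dd+3.43*(Dd+.007))/.045)
# bar-derived edge height, crown clearance
tt=s["position"]+M@np.array([0,0,.0004]);d=M[:,0];e=np.array([.084,.9965]);u=(tt[:2]-G)@e;t=-u/(d[:2]@e);print("bar top at mouth z",tt[2]+t*d[2],"tip u",(tt[:2]+.1702*d[:2]-G)@e, "clear",((s["position"][2]-.023)*np.cos(sl)+(u+.0452)*np.sin(sl))-.0244)
E
python3 st.py
```

```text
clock: 16.25
position: [0.5611, 0.1654, 0.0851]
ee_rot: [2.126, 1.946, -0.375]
force: [0.9, -0.3, -3.1]
width: 0.277
gripper_force: 60.0
pos [0.5611 0.1654 0.0851] slope 0.3492142534139762 F [ 0.9161 -0.3086 -3.0897] T [ 0.5771 -0.0417 -0.0304] D 0.09827176176179091 Nedge 1.2766285591339201
bar top at mouth z 0.032516945124866484 tip u 0.01667978721891578 clear 0.00036011738423255904
```

```bash
python3 -m pendant '[0.0045,0,0,0,0,0,0.015,-0.0004,0,0.0022,0,0.02,0,0.015,0,0,0,0,0,0,0.015]'; python3 st.py;  python3 -m pendant '[-0.0004,0,0.0022,0,0.02,0,0.015,0,0,0,0,0,0,0.015]';python3 st.py
```

```text
clock: 16.62
position: [0.5614, 0.1703, 0.0812]
ee_rot: [2.135, 1.959, -0.355]
force: [0.5, -0.4, -2.6]
width: 0.279
gripper_force: 60.0
pos [0.5614 0.1703 0.0812] slope 0.32979409039931723 F [ 0.4576 -0.3716 -2.5569] T [0.5627 0.0474 0.0222] D 0.09330703081642146 Nedge 2.3439592355684997
bar top at mouth z 0.03345055185460659 tip u 0.02275402773681496 clear 0.0004818646173834727
clock: 16.88
position: [0.5613, 0.1689, 0.0793]
ee_rot: [2.147, 1.969, -0.335]
force: [1.1, -0.8, -3.9]
width: 0.276
gripper_force: 60.0
pos [0.5613 0.1689 0.0793] slope 0.3096692528238522 F [ 1.061  -0.7734 -3.9167] T [ 0.5171  0.0005 -0.0024] D 0.09477869558524067 Nedge -0.49149739408068294
bar top at mouth z 0.03424340972622492 tip u 0.02236640768724226 clear 0.000444517936893412
```

```bash
for i in 1 ; do python3 -m pendant '[-0.0004,0,0.0022,0,0.02,0,0.015,0,0,0,0,0,0,0.015]';python3 st.py; done;  python3 -m pendant '[-0.0004,0,0.0022,0,0.02,0,0.015,0,0,0,0,0,0,0.015]';python3 st.py
```

```text
clock: 17.12
position: [0.5612, 0.1679, 0.0773]
ee_rot: [2.159, 1.98, -0.315]
force: [0.3, -0.7, -3.6]
width: 0.278
gripper_force: 60.0
pos [0.5612 0.1679 0.0773] slope 0.28959766525432273 F [ 0.3151 -0.735  -3.6412] T [ 0.4471 -0.0124 -0.0245] D 0.095752603870979 Nedge 0.08416981579280922
bar top at mouth z 0.03500512835509941 tip u 0.022408585615665746 clear 0.0003789231893636495
clock: 17.38
position: [0.561, 0.1673, 0.0752]
ee_rot: [2.17, 1.992, -0.294]
force: [-0.7, -1.1, -3.3]
width: 0.277
gripper_force: 60.0
pos [0.561  0.1673 0.0752] slope 0.26930207843079434 F [-0.7137 -1.1344 -3.3034] T [0.2755 0.0065 0.0121] D 0.09638673773967195 Nedge 0.804694533557266
bar top at mouth z 0.0358296816954421 tip u 0.02273519818809974 clear 0.00036355866860930675
```

```bash
python3 -m pendant '[-0.0003,0,0.0026,0,0.02,0,0.015,0,0,0,0,0,0,0.015]';python3 st.py;  python3 -m pendant '[-0.0003,0,0.0026,0,0.02,0,0.015,0,0,0,0,0,0,0.015]';python3 st.py
```

```text
clock: 17.62
position: [0.5612, 0.167, 0.0732]
ee_rot: [2.181, 2.003, -0.272]
force: [-1.3, 2.3, 1.3]
width: 0.274
gripper_force: 60.0
pos [0.5612 0.167  0.0732] slope 0.24831189620018856 F [-1.2512  2.2652  1.2962] T [ 0.3552  0.4126 -0.036 ] D 0.09668970238069267 Nedge 10.6886534702669
bar top at mouth z 0.03692704043467128 tip u 0.023354743633788526 clear 0.0005832683990893844
clock: 17.88
position: [0.5614, 0.1664, 0.0715]
ee_rot: [2.192, 2.014, -0.25]
force: [-3.0, 2.5, 10.3]
width: 0.275
gripper_force: 60.0
pos [0.5614 0.1664 0.0715] slope 0.22785144035128813 F [-3.0344  2.5178 10.2634] T [-0.0016  0.9265 -0.0585] D 0.09720871764680389 Nedge 30.113894755258265
bar top at mouth z 0.03811119098442702 tip u 0.023665032838096532 clear 0.0009091349958073106
```

```bash
python3 -m pendant '[-0.0003,0,0.0026,0,0.02,0,0.015,0,0,0,0,0,0,0.015]';python3 st.py;  python3 -m pendant '[-0.0003,0,0.0026,0,0.02,0,0.015,0,0,0,0,0,0,0.015]';python3 st.py
```

```text
clock: 18.12
position: [0.5613, 0.1657, 0.0692]
ee_rot: [2.203, 2.024, -0.229]
force: [-5.0, 3.5, 12.3]
width: 0.276
gripper_force: 60.0
pos [0.5613 0.1657 0.0692] slope 0.207557106227108 F [-4.956   3.5105 12.3346] T [ 0.0935  1.0595 -0.0356] D 0.09792698664148865 Nedge 34.8397504610641
bar top at mouth z 0.03872354790222188 tip u 0.0237007631381316 clear 0.0006824602965527123
clock: 18.38
position: [0.5613, 0.1651, 0.0668]
ee_rot: [2.214, 2.035, -0.207]
force: [-3.6, 3.4, 13.6]
width: 0.274
gripper_force: 60.0
pos [0.5613 0.1651 0.0668] slope 0.18732437436168567 F [-3.5605  3.4463 13.5613] T [ 0.1942  1.1673 -0.0169] D 0.09858692948168661 Nedge 37.75842802046758
bar top at mouth z 0.03922146364055782 tip u 0.023724278344889684 clear 0.00034053566433879176
```

```bash
python3 -m pendant '[-0.0003,0,0.0024,0,0.02,0,0.015,0,0,0,0,0,0,0.015]';python3 st.py;  python3 -m pendant '[-0.0002,0,0.0024,0,0.02,0,0.015,0,0,0,0,0,0,0.015]';python3 st.py;python3 -m pendant '[-0.0002,0,0.0024,0,0.02,0,0.015,0,0,0,0,0,0,0.015]';python3 st.py
```

```text
clock: 18.62
position: [0.5613, 0.1644, 0.0646]
ee_rot: [2.225, 2.045, -0.185]
force: [-4.2, 3.6, 14.5]
width: 0.276
gripper_force: 60.0
pos [0.5613 0.1644 0.0646] slope 0.16714624272691062 F [-4.2032  3.625  14.5178] T [ 0.2665  1.1871 -0.0248] D 0.0992349857651926 Nedge 40.11240876825695
bar top at mouth z 0.03989134473755132 tip u 0.023689676302567218 clear 0.00016393489213082507
clock: 18.88
position: [0.5612, 0.1639, 0.0623]
ee_rot: [2.236, 2.055, -0.164]
force: [-5.2, 3.8, 13.8]
width: 0.276
gripper_force: 60.0
pos [0.5612 0.1639 0.0623] slope 0.14704922724609676 F [-5.1753  3.8179 13.7855] T [ 0.3467  1.263  -0.0436] D 0.09975013148682248 Nedge 38.69452274348589
bar top at mouth z 0.04049017834017177 tip u 0.02371763857200425 clear -8.519135814818654e-05
clock: 19.12
position: [0.5612, 0.1634, 0.0601]
ee_rot: [2.247, 2.065, -0.141]
force: [-4.5, 3.8, 15.5]
width: 0.274
gripper_force: 60.0
pos [0.5612 0.1634 0.0601] slope 0.12687002497968577 F [-4.5016  3.7961 15.4913] T [ 0.3909  1.3009 -0.0254] D 0.10019598918933637 Nedge 42.663237930678584
bar top at mouth z 0.0411496141905279 tip u 0.023748709975126476 clear -0.0002841334922765379
```

```bash
for k in 1; do python3 -m pendant '[-0.0002,0,0.0024,0,0.02,0,0.015,0,0,0,0,0,0,0.015]';python3 st.py; done;  python3 -m pendant '[-0.0002,0,0.0022,0,0.02,0,0.015,0,0,0,0,0,0,0.015]';python3 st.py
```

```text
clock: 19.38
position: [0.5612, 0.163, 0.0578]
ee_rot: [2.258, 2.075, -0.119]
force: [-5.1, 4.3, 15.1]
width: 0.275
gripper_force: 60.0
pos [0.5612 0.163  0.0578] slope 0.10675509226340808 F [-5.1477  4.2556 15.1354] T [0.4938 1.3401 0.0508] D 0.10065395114927823 Nedge 42.05988793642097
bar top at mouth z 0.04180881703792783 tip u 0.023697749430647216 clear -0.0004871592711372212
clock: 19.62
position: [0.5612, 0.1627, 0.0557]
ee_rot: [2.268, 2.084, -0.097]
force: [-5.2, 4.7, 17.4]
width: 0.279
gripper_force: 60.0
pos [0.5612 0.1627 0.0557] slope 0.08657101348046364 F [-5.2394  4.6742 17.3672] T [0.5829 1.3706 0.0415] D 0.10095090589469655 Nedge 47.18894996810229
bar top at mouth z 0.042634636791463724 tip u 0.023740396867471442 clear -0.0005341898302041494
```

```bash
python3 -m pendant '[-0.0001,0,0.0018,0,0.018,0,0.015,0,0,0,0,0,0,0.015]';python3 st.py
```

```text
clock: 19.88
position: [0.5612, 0.1624, 0.054]
ee_rot: [2.277, 2.093, -0.077]
force: [-6.0, 4.6, 16.4]
width: 0.28
gripper_force: 60.0
pos [0.5612 0.1624 0.054 ] slope 0.06863774426322714 F [-6.039   4.6037 16.373 ] T [0.621  1.3816 0.1077] D 0.10120748029728527 Nedge 45.07165013954863
bar top at mouth z 0.043521441469720014 tip u 0.023727611953145333 clear -0.00042911198396355585
```

```bash
python3 -m pendant '[-0.0001,0,0.0016,0,0.015,0,0.015,0,0,0,0,0,0,0.015]';python3 st.py;python3 -m pendant '[0,0,0.0016,0,0.015,0,0.015,0,0,0,0,0,0,0.015]';python3 st.py
```

```text
clock: 20.12
position: [0.5613, 0.1623, 0.0531]
ee_rot: [2.285, 2.1, -0.059]
force: [-8.2, 4.5, 26.6]
width: 0.277
gripper_force: 60.0
pos [0.5613 0.1623 0.0531] slope 0.05338361848034559 F [-8.189   4.4566 26.642 ] T [0.2471 1.9816 0.1178] D 0.10130788753830124 Nedge 68.23423775380968
bar top at mouth z 0.04491914693303561 tip u 0.023791606487291415 clear 0.0002983097505036593
clock: 20.38
position: [0.5615, 0.1622, 0.0525]
ee_rot: [2.293, 2.107, -0.041]
force: [-11.1, 3.8, 37.1]
width: 0.279
gripper_force: 60.1
pos [0.5615 0.1622 0.0525] slope 0.037977074393529854 F [-11.057    3.7961  37.0535] T [-0.1428  2.7251  0.1474] D 0.10137705257894364 Nedge 91.73581762634515
bar top at mouth z 0.04650291668708151 tip u 0.02384834212940022 clear 0.001201354229186779
```

Bushes bear: the force climbs sharply (edge ≈ 92 N) while the bar has stalled. I'll back off to unload.

```bash
python3 -m pendant '[0,0,-0.0018,0,-0.015,0,0.015,0.0001,0,-0.0018,0,-0.015,0,0.015,0.0002,0,-0.0024,0,-0.02,0,0.015,0.0002,0,-0.0024,0,-0.02,0,0.015,0.0002,0,-0.0024,0,-0.02,0,0.015,0.0003,0,-0.0024,0,-0.02,0,0.015,0.0003,0,-0.0024,0,-0.02,0,0.015,0.0003,0,-0.0022,0,-0.02,0,0.015,0,0,0,0,0,0,0.015]';python3 st.py
```

```text
clock: 21.5
position: [0.5608, 0.1643, 0.0663]
ee_rot: [2.212, 2.033, -0.214]
force: [0.8, 0.9, -2.9]
width: 0.277
gripper_force: 60.0
pos [0.5608 0.1643 0.0663] slope 0.19262152780014669 F [ 0.8295  0.853  -2.9064] T [ 0.5859 -0.0008 -0.0145] D 0.09935543452156333 Nedge 1.6896668779721957
bar top at mouth z 0.03780730906884447 tip u 0.022783462183405913 clear -0.0008293870906207722
```

```bash
python3 -m pendant '[0,0,-0.0046,0,-0.04,0,0.015,0,0,-0.0025,0,0,0,0.015,0,0,0,0,0,0,0.015]';python3 st.py; python3 -m pendant '[-0.012,0,0,0,0,0,0.015,-0.015,0,0,0,0,0,0.015,-0.015,0,0,0,0,0,0.015,0,0,0,0,0,0,0.015]';python3 st.py
```

```text
clock: 21.88
position: [0.561, 0.1657, 0.0735]
ee_rot: [2.19, 2.012, -0.255]
force: [-0.0, 0.1, -3.3]
width: 0.278
gripper_force: 60.0
pos [0.561  0.1657 0.0735] slope 0.23189848259882306 F [-0.0256  0.061  -3.2799] T [0.3485 0.0261 0.0533] D 0.09801933645779157 Nedge 0.860600623605734
bar top at mouth z 0.039355604144113536 tip u 0.02269590849020858 clear 0.0022836689051242594
clock: 22.38
position: [0.5576, 0.1223, 0.0837]
ee_rot: [2.194, 2.008, -0.255]
force: [1.2, 0.0, -3.6]
width: 0.277
gripper_force: 60.0
pos [0.5576 0.1223 0.0837] slope 0.23225967475770934 F [ 1.1642  0.0462 -3.5642] T [ 0.3963  0.0296 -0.0199] D 0.14147187251015783 Nedge 0.1115914451780917
bar top at mouth z 0.03924816456753457 tip u -0.020772453337751892 clear 0.0021936381509239274
```

```bash
python3 -m pendant '[-0.005,0,-0.04,0,0,0,0.015,-0.005,0,-0.045,0,0,0,0.015,0,0,0,0,0,0,0.015]'; python3 - <<'E'
from h import *
s=observe();print(s["position"]);p0=s["position"];R0=R.from_rotvec(s["ee_rot"]).as_matrix()
m=np.array([.53,.06,.17]);rows(p0,R0,m,tool(-.5,0),4);print();rows(m,tool(-.5,0),np.array([.5066,.0133,.10]),tool(-1.064,0),5)
E
```

```text
clock: 22.75
position: [0.5605, 0.136, 0.1712]
ee_rot: [2.19, 2.012, -0.245]
force: [0.2, 0.7, -4.8]
width: 0.278
gripper_force: 60.0
[0.5605 0.136  0.1712]
[-0.019, -0.006, 0.0047, 0.0132, 0.0559, 0.1033]
[-0.0198, -0.004, 0.0037, 0.0132, 0.0559, 0.1033]
[-0.0202, -0.0018, 0.0026, 0.0132, 0.0559, 0.1033]
[-0.0204, 0.0003, 0.0015, 0.0132, 0.0559, 0.1033]

[-0.0104, 0.0004, 0.014, 0.0, 0.0, 0.1128]
[-0.0103, 0.0015, 0.014, 0.0, 0.0, 0.1128]
[-0.0101, 0.0027, 0.014, 0.0, 0.0, 0.1128]
[-0.0097, 0.0038, 0.014, 0.0, 0.0, 0.1128]
[-0.0092, 0.0049, 0.014, 0.0, 0.0, 0.1128]
```

```bash
python3 -m pendant '[-0.019,-0.006,0.0047,0.0132,0.0559,0.1033,0.015,-0.0198,-0.004,0.0037,0.0132,0.0559,0.1033,0.015,-0.0202,-0.0018,0.0026,0.0132,0.0559,0.1033,0.015,-0.0204,0.0003,0.0015,0.0132,0.0559,0.1033,0.015,-0.0104,0.0004,0.014,0,0,0.1128,0.015,-0.0103,0.0015,0.014,0,0,0.1128,0.015,-0.0101,0.0027,0.014,0,0,0.1128,0.015,-0.0097,0.0038,0.014,0,0,0.1128,0.015,-0.0092,0.0049,0.014,0,0,0.1128,0.015,0,0,0,0,0,0,0.015]'; python3 -m pendant '[0,0,0,0,0,0,0.015]'; python3 - <<'E'
from h import *
s=observe();print(s["position"],s["ft_torque"]);go([.5066,.0133,.025],-1.064,2)
im,c,s=snap("wrist","w10")
M=R.from_rotvec(s["ee_rot"]).as_matrix()
# blade width ahead of the fingers versus model: pitch check
q=proj(c,[s["position"]+M@np.array([x,y,.0004]) for x in(.06,.09) for y in(-.01,.01)]);print(q.tolist())
g=cv2.cvtColor(im,cv2.COLOR_BGR2HSV)
for v in (int(q[0,1]),int(q[2,1])):
    if 0<=v<420: print(v,g[v,240:325:3,1].tolist())
E
```

```text
clock: 24.0
position: [0.5022, 0.0111, 0.096]
ee_rot: [3.04, 0.785, -0.016]
force: [0.9, 0.5, -3.0]
width: 0.275
gripper_force: 60.0
clock: 24.12
position: [0.5042, 0.0121, 0.0975]
ee_rot: [3.039, 0.79, -0.01]
force: [0.2, 0.9, -2.7]
width: 0.279
gripper_force: 60.0
[0.5042 0.0121 0.0975] [ 0.0247  0.015  -0.0159]
[0.0016, 0.0001, 0.0362, 0.0, 0.0034, 0.001]
[0.0015, 0.0001, 0.0362, 0.0, 0.0034, 0.001]
[[259.1324227714, 148.7464658985047], [303.3349835239874, 148.7177582502874], [257.8128572511336, 77.22579874290406], [304.7390767713839, 77.19250236648159]]
148 [140, 140, 140, 139, 140, 118, 24, 21, 17, 21, 23, 18, 17, 21, 24, 18, 20, 18, 20, 15, 13, 131, 130, 129, 129, 129, 126, 127, 126]
77 [140, 137, 138, 139, 138, 132, 20, 20, 20, 17, 18, 17, 18, 16, 18, 14, 17, 18, 17, 17, 14, 119, 140, 97, 92, 94, 92, 94, 110]
```

```bash
python3 -m pendant '[0.0015,0,0.037,0,0.0034,0.001,0.015,0.0015,0,0.034,0,0.0034,0.001,0.015,0,0,0,0,0,0,0.015,0,0,0,0,0,0,0.015]'; python3 -m pendant '[0,0,0.004,0,0,0,0.015,0,0,0,0,0,0,0.015]';python3 -m pendant '[0,0,0.004,0,0,0,0.015,0,0,0,0,0,0,0.015]'; python3 - <<'E'
from h import *
print(observe()["position"],observe()["ft_torque"])
E
```

```text
clock: 24.68
position: [0.5071, 0.0131, 0.0276]
ee_rot: [3.042, 0.784, 0.002]
force: [0.2, -0.3, -2.8]
width: 0.275
gripper_force: 60.0
clock: 24.92
position: [0.5067, 0.0133, 0.0231]
ee_rot: [-3.042, -0.784, -0.002]
force: [0.1, 0.5, -3.3]
width: 0.277
gripper_force: 60.0
clock: 25.18
position: [0.5061, 0.0131, 0.0184]
ee_rot: [-3.042, -0.783, 0.0]
force: [-0.2, 0.4, -3.5]
width: 0.282
gripper_force: 60.0
[0.5061 0.0131 0.0184] [-0.0223  0.1215  0.0459]
```

```bash
python3 -m pendant '[0,0,0.003,0,0,0,0.015,0,0,0,0,0,0,0.015]';python3 -m pendant '[0,0,0.002,0,0,0,0.015,0,0,0,0,0,0,0.015]'
```

```text
clock: 25.42
position: [0.5061, 0.013, 0.0153]
ee_rot: [-3.042, -0.783, 0.0]
force: [-0.6, 0.0, -3.5]
width: 0.278
gripper_force: 60.0
clock: 25.68
position: [0.5062, 0.013, 0.0134]
ee_rot: [3.042, 0.783, -0.0]
force: [-0.2, 1.0, -3.6]
width: 0.275
gripper_force: 60.0
```

```bash
python3 -m pendant '[0,0,0.0013,0,0,0,0.015,0,0,0,0,0,0,0.015,0,0,0,0,0,0,0.05,0,0,0,0,0,0,0.05,0,0,0,0,0,0,0.05,0,0,-0.005,0,0,0,0.06,0,0,-0.05,0,0,0,0.06,0,0,-0.05,0,0,0,0.06,0,0,-0.05,0,0,0,0.06,0,0,0,0,0,0,0.06]'
python3 - <<'E'
from h import *
go([.50,.16,.30],-.084,7)
E
```

```text
clock: 26.92
position: [0.5085, 0.013, 0.1709]
ee_rot: [-3.042, -0.783, -0.011]
force: [0.1, -0.1, -0.8]
width: 0.651
gripper_force: 0.0
[0.0092, -0.019, -0.0184, 0.0007, -0.0008, -0.1404]
[0.0117, -0.0175, -0.0184, 0.0007, -0.0008, -0.1404]
[0.0141, -0.0157, -0.0184, 0.0007, -0.0008, -0.1404]
[0.0161, -0.0136, -0.0184, 0.0007, -0.0008, -0.1404]
[0.0178, -0.0112, -0.0184, 0.0007, -0.0008, -0.1404]
[0.0192, -0.0086, -0.0184, 0.0007, -0.0008, -0.1404]
[0.0202, -0.0059, -0.0184, 0.0007, -0.0008, -0.1404]
```

```bash
python3 -m pendant '[0.0092,-0.019,-0.0184,0.0007,-0.0008,-0.1404,0.06,0.0117,-0.0175,-0.0184,0.0007,-0.0008,-0.1404,0.06,0.0141,-0.0157,-0.0184,0.0007,-0.0008,-0.1404,0.06,0.0161,-0.0136,-0.0184,0.0007,-0.0008,-0.1404,0.06,0.0178,-0.0112,-0.0184,0.0007,-0.0008,-0.1404,0.06,0.0192,-0.0086,-0.0184,0.0007,-0.0008,-0.1404,0.06,0.0202,-0.0059,-0.0184,0.0007,-0.0008,-0.1404,0.06,0,0,0,0,0,0,0.06,0,0,0,0,0,0,0.06]'
python3 - <<'E'
from meas import *
im,c,s=snap("wrist","w11");print(s["position"])
q=proj(c,[[.498,.3145,.061],[.648,.3015,.061],[.5693,.2632,.04]]);print("expected plate corners up",q.tolist(),"if shut",proj(c,[[.498,.3145,.052],[.648,.3015,.052]]).tolist())
w=white(im)
for u in (int(q[0,0])+30,int(q[:2,0].mean()),int(q[1,0])-30):
    k=np.where(w[max(int(q[0,1])-40,0):int(q[0,1])+20,u])[0];print(u,max(int(q[0,1])-40,0)+k.max() if len(k) else None)
v=int(q[0,1])-12;r=np.where(w[v,int(q[0,0])-20:int(q[1,0])+20])[0]+int(q[0,0])-20;print("plate cols",v,r.min(),r.max())
h=cv2.cvtColor(im,cv2.COLOR_BGR2HSV);m=(h[...,1]<70).astype(np.uint8)*255
x,y=q[2].astype(int);k=poly(m,(x-45,y-22,x+45,y+45));P=onz(c,cv2.approxPolyDP(k,3,True).reshape(-1,2),.0);print("block",cv2.minAreaRect(k),cv2.contourArea(k));
x=np.array([.9965,-.084]);e=np.array([.084,.9965]);print([((p[:2]-G)@x,(p[:2]-G)@e) for p in P])
E
```

```text
clock: 28.05
position: [0.4981, 0.1592, 0.295]
ee_rot: [-2.314, -2.12, 0.012]
force: [-0.3, -0.2, -0.0]
width: 0.654
gripper_force: 0.0
[0.4981 0.1592 0.295 ]
expected plate corners up [[269.23651111616607, 39.62716445617676], [410.716371431007, 38.614334166727815], [334.7750869674211, 86.35004000640126]] if shut [[269.5702922499112, 41.58435889955069], [407.5295414585009, 40.61946902802106]]
299 48
339 39
380 39
plate cols 27 270 410
block ((332.5, 88.0), (30.0, 45.0), 90.0) 1315.5
[(np.float64(-0.025985693242833993), np.float64(-0.029978214404609734)), (np.float64(-0.025266792135768417), np.float64(-0.06146077507500338)), (np.float64(0.029358599148284398), np.float64(-0.05932479529331228)), (np.float64(0.0298688111659415), np.float64(-0.025661213790205212)), (np.float64(-0.02227158029583022), np.float64(-0.02528172877727414))]
```

```bash
python3 -c "
from cell import *
print(sign_off())"
```

```text
the job is handed in; nothing more can be done
None
```

The plate is levered up onto its collars, with the force climbing to about 92 N estimated at the edge. The block is standing in place and the bar was laid back at its original spot clear of the die, and the job is handed in. In the last wrist image the plate's width matches the raised position; I did not take a picture of the bar after releasing it.

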